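# Shut and bolt the pedal bin

### The arm

A 7-joint arm with a two-finger parallel gripper is mounted at the origin on the work surface. World frame = base frame: x ahead of the robot, y to its left, z up, the work surface at z = 0. Lengths are in m, angles in degrees, forces in N, time in s.
With the tool pointing down it reaches from about 0.4 to 0.925 m from the base axis. Payload 5.6 kg.
Tool frame: the origin (TCP) lies at the very end of the fingers, on their centre line; the grasp point (between the pads) lies 19 mm behind it; z points along the fingers, y is the line along which they close (so a half turn about z gives the same grasp; the last joint's range is limited). The gripper opens to 85 mm and grips with 20 to 120 N. Pads are 22 mm wide; open, the fingers measure 114 mm over their backs; the gripper's body (76 mm by 85 mm) begins 54 mm behind the grasp point. The pads swing forward as they close: fully open they stand 13 mm farther back than shut.
Start: joints at [65.947, 26.786, -0.665, 91.828, 0.344, 61.387, -3.226], TCP at [0.239, -0.604, 0.231] pointing down, gripper open.
Joint ranges: [-144.91, 144.91], [-17.63, 115.5], [-89.93, 88.59], [15.96, 139.68], [-74.01, 254.01], [8.47, 105.57], [-167.45, 167.45]. Speed limits (degrees/s): [147.25, 147.25, 180, 180, 180, 180, 180].

### API

Orientations are given as [roll, pitch, yaw] about the fixed x, y, z axes, in that order (R = Rz(yaw) Ry(pitch) Rx(roll)).
In Python, from cell import * gives the robot as it stands.
- The arm moves only by the shell command python3 -m crank 'ROWS' [FORCE]. ROWS is JSON, one flat list of numbers, 5 for each row, row after row: the gripper's target within -1 to 1 (shut at 1, half-way at 0, fully open at -1), then the shift along the world's x, y, z normalised to -1 to 1, where 1 is 25 mm, then the turn about the world's z normalised to -1 to 1, where 1 is 6 degrees. In form: [gripper, tx, ty, tz, twist, gripper, tx, ty, tz, twist, ...]. A call has 1 to 8 rows; each row shifts and turns the commanded pose from where the row before left it; what a row does not reach is not made up. A row lasts 1/12 s, in which the tool goes at most 41.7 mm and 7.16 degrees, less where a joint would pass 70% of its speed; a pose out of reach is approached as far as the arm can. A call with a number of a shift or a turn outside -1 to 1 is refused whole. A call with a gripper value outside its range is refused whole. The fingers move at their own pace and stop on an object; FORCE is the grip in N (left out, the last holds). Time passes only in rows, so rows that do not move let the fingers close. It gives the time, the measured TCP pose, the force, the opening and the grip force at its end, in the units of the state.
- get_state(): the state, without advancing time (a new reading comes with each control period).
- get_image(name): name is "scene" or "top" or "wrist"; returns (picture, depth): 384x512x3 uint8, red, green, blue; 384x512 float32, m along the optical axis (not along the pixel's ray), 0 where there is no reading.
- camera_model(name): a dict with "mtx" (3x3 intrinsics, pixels), "extrinsics" (4x4, takes a point from camera to world coordinates). Camera axes: x right, y down, z forward; pixel columns grow to the right and rows downward; lengths in m; the calibration is good to about 2 mm. The wrist camera is an equidistant fisheye: a pixel r from the principal point sees the ray r / f radians off the axis. A picture is of the moment at which its call begins: read the wrist's pose just before it. camera_model takes no time and is no camera call; for the wrist camera it gives the pose at the moment of the call.
- close_job(): hands the job in; it is judged then, once.
The state is a dict: "clock": time; "q": joint angles; "dq": joint speeds; "joint_torque": joint torques, N m; "tool_pos": TCP position; "tool_rot": TCP orientation; "force": force on the tool from outside, world axes, zero at the start; "ft_torque": the same for the moment, N m; "finger_gap": finger opening in m; "gripper_force": force on a finger pad.
Only numpy, scipy, OpenCV 4.12 (cv2) and the standard library are available. Lean on these libraries where they do the work, as an engineer would, in place of code of your own. Each camera call takes 0.05 s, during which the arm holds its last target. There are 200 camera calls.

### The job

The bin's pedal no longer works its lid, which is standing open: push the lid down fully shut with your fingertips, without slamming it, and then gently push the thumb tab of the bolt on the bin's front across to the end of its travel, so that the bolt locks the lid. Only push: do not pinch or lift anything, do not shove or tip the bin, and leave the mug, plate and colander where they are.

Things in the scene. Friction and masses are not known exactly. Their poses are not given: they have to be found in the camera images.
- bin: Loose steel pedal bin, about 2.4 kg, an open box 150 deep (its x) x 200 wide (its y) x 150 mm high. Origin at the centre of its underside, z up. Its front, with the dead pedal low down (to x -118, z 23 mm) and the bolt near the rim, faces its own -x, roughly the robot; the lid is hinged along the rear rim (+x).
- hinge (a point): Middle of the lid's hinge line, which runs along the bin's y axis: in the bin's frame at x +79, y 0, z +150 mm.
- lid (a joint): Lid angle a, rad: 0 = shut flat on the rim, 1.5 = fully open; starts 0.8 to 1.25. Stiff hinge: stays where left, 2 to 3 N at the free edge turns it. From the hinge line the lid points along (-cos a, 0, sin a) in the bin's frame; its outer (top) face looks along (sin a, 0, cos a). Push that face to shut it.
- lid_edge (a point): Middle of the lid's free edge, on the outer (top) face. The lid is a flat steel panel, 157 mm from hinge line to free edge, 206 wide, 10 thick; its underside passes through the hinge line. Shut, its top is 160 mm above the table. A small staple stands on the front edge at the bin's y +29 to +55 mm, to 170 mm high.
- bolt (a joint): Bolt position, m: 0 = drawn back, 0.040 = fully home in the lid's staple (end stop). Grows towards the bin's +y (left as seen from the robot); starts 0 to 0.012. Stays where left; about 2 N slides it. It rides on a bracket on the bin's front wall, x -90 mm in the bin's frame, and does not swing with the lid.
- bolt_tab (a point): Centre of the top of the bolt's upright thumb tab, 192 mm above the table: 20 (bin's x) x 12 (bin's y, the sliding direction) x 36 mm tall. In the bin's frame its centre is at x -90, y -28 mm + bolt position. Guides and rod beneath reach 169 mm; above that the space beside the tab is free.
- mug: Loose blue ceramic mug, radius 40, 90 mm high, with a handle; origin at the centre of its underside. Stands close beside the bin, on the bin's -y side; leave alone.
- plate: Loose white melamine plate, radius 100, 22 mm high; origin at the centre of its underside. To one side of the bin; leave alone.
- colander: Loose steel colander, rim radius 100, 85 mm high with two wire ears; origin at the centre of its underside. On the other side of the bin; leave alone.

How it is judged (in metres and radians):
On the way, in this order (a step that is already met when the one before it is completed fails the run):
1. the lid is pushed shut while the bolt is still drawn back (value of joint lid below 0.03 rad and value of joint bolt below 0.02 m), for 0.2 s.
2. the bolt is pushed home (value of joint bolt above 0.036 m), for 0.2 s.
At the end, for the whole second after the job is handed in: The lid is shut (within 0.03 rad), the bolt is within 4 mm of its end stop, the bin stands upright and at rest within 40 mm of where it was, and mug, plate and colander are within 30 mm of where they were (value of joint lid below 0.03 rad and value of joint bolt above 0.036 m and distance of bin from where it was at the start of the episode below 0.04 m and angle between bin's own z axis and vertical below 0.03 rad and linear speed of bin below 0.01 m/s and distance of each of mug, plate, colander from where it was at the start of the episode below 0.03 m); the robot touches nothing.
It fails at once if the bolt is pushed across while the lid is not shut (value of joint bolt above 0.022 m and value of joint lid above 0.08 rad).
It fails at once if the lid is slammed (faster than 3 rad/s) (velocity of joint lid below -3 rad/s).
It fails at once if the bin is shoved more than 40 mm, lifted or tipped (distance of bin from where it was at the start of the episode above 0.04 m or height (world z) of bin above 0.012 m or angle between bin's own z axis and vertical above 0.12 rad).
It fails at once if the bolt's tab is pinched or forced (over 35 N) (contact force between bolt and the fingers above 35 N).
It fails at once if the mug, plate or colander is moved or lifted (distance of any of mug, plate, colander from where it was at the start of the episode above 0.03 m).
It also fails if it takes over 40 s, if anything falls off the work surface, if the arm or the gripper's body presses on something with over 40 N, if the wrist force passes 120 N, or if a joint passes its speed limit or range.

## Working session

There is one attempt and no reset: what is moved stays moved. The work goes in short steps, Python scripts to look and compute and a shell command to move; the robot and the scene stay as the last step left them, time stands still between calls to the robot, and variables do not carry over. Pictures are saved under pics/ and viewed, at most 10 in all, crops included, and the job is handed in when it is done.

```bash
mkdir -p pics; cat > h.py <<'E'
from cell import *
import numpy as np, cv2
def grab(n):
    im,d=get_image(n); m=camera_model(n); return im,d,np.array(m["mtx"]),np.array(m["extrinsics"])
def cloud(d,K,T):
    v,u=np.indices(d.shape); p=np.stack([(u-K[0,2])/K[0,0]*d,(v-K[1,2])/K[1,1]*d,d],-1)
    return p@T[:3,:3].T+T[:3,3]
E
python3 - <<'E'
from h import *
s=get_state();print(s["tool_pos"],s["tool_rot"],s["clock"])
a=[]
for n in("scene","top"):
    im,d,K,T=grab(n);np.savez(n,im=im,d=d,K=K,T=T);cv2.imwrite(f"pics/{n}.png",im[...,::-1]);print(n,K.round(1).tolist(),T.round(3).tolist(),(d>0).mean())
E
```

```text
[ 0.23887637 -0.60388968  0.23030626] [-1.7989513e+02  8.8420508e-03  2.1586640e+01] 0.0
scene [[367.8, 0.0, 252.5], [0.0, 367.8, 188.0], [0.0, 0.0, 1.0]] [[0.39, 0.734, -0.556, 1.288], [0.921, -0.319, 0.225, -0.302], [-0.012, -0.599, -0.8, 1.2], [0.0, 0.0, 0.0, 1.0]] 0.9959665934244791
top [[347.4, 0.0, 254.6], [0.0, 347.4, 192.7], [0.0, 0.0, 1.0]] [[-0.022, -0.994, 0.107, 0.436], [-1.0, 0.021, -0.011, 0.015], [0.009, -0.108, -0.994, 1.364], [0.0, 0.0, 0.0, 1.0]] 0.995574951171875
```

View pics/scene.png

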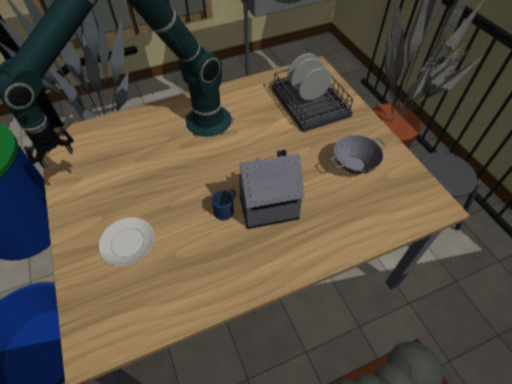

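View pics/top.png

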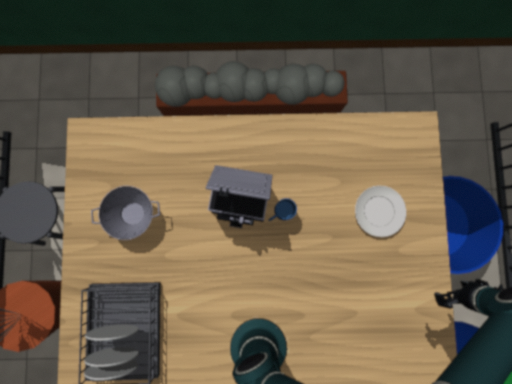

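The top view shows the bin at about (240,195) with the lid open, the mug at (285,210), the colander at (127,213), the plate at (381,212), and the tab near (240,222). Next I fit the lid plane and the tab from depth.

```bash
python3 - <<'E'
from h import *
P={};
for n in("top","scene"):
    z=np.load(n+".npz");P[n]=cloud(z["d"],z["K"],z["T"]);im=z["im"]
    big=cv2.resize(im[130:260,180:320] if n=="top" else im[130:250,190:330],None,fx=5,fy=5,interpolation=cv2.INTER_CUBIC)
    if n=="top": cv2.imwrite("pics/topc.png",big[...,::-1])
    print(n,"table z",np.median(P[n][300:330,150:200,2]) )
p=P["top"]
print("mug",p[200:220,278:295].reshape(-1,3).max(0),"mugpx",p[210,285])
# lid from both
for n,(r0,r1,c0,c1) in {"top":(171,190,214,267),"scene":(165,192,250,295)}.items():
    q=P[n][r0:r1,c0:c1].reshape(-1,3); q=q[q[:,2]>.14]
    for _ in range(4):
        c=np.median(q,0);u,s,v=np.linalg.svd(q-q.mean(0),full_matrices=False);nn=v[2]*np.sign(v[2][2]);e=(q-q.mean(0))@nn;q=q[abs(e)<max(.004,2*e.std())] 
    print(n,"lid n",nn,"c",q.mean(0),len(q),e.std(),"angle",np.arccos(nn[2]),"yaw",np.degrees(np.arctan2(nn[1],nn[0])))
    A=P[n][150:235,200:300].reshape(-1,3);A=A[(A[:,2]>.14)&(A[:,2]<.4)&(abs((A-q.mean(0))@nn)<.006)]
    h=np.array([nn[0],nn[1]])/np.hypot(*nn[:2]);l=np.array([-h[1],h[0]])
    f=A[:,:2]@h;g=A[:,:2]@l;print(" lid extents fwd",np.percentile(f,[1,99]),"lat",np.percentile(g,[1,99]),"z",np.percentile(A[:,2],[1,99]))
q=p[210:232,225:258]; m=q[...,2]>.10
print("tab top pts");v,u=np.where(q[...,2]>.172);print(np.c_[v+210,u+225,q[v,u].round(3)][:40])
E
```

```text
top table z 0.0017729391355851831
scene table z 0.0014865641395234164
mug [ 0.55256247 -0.08292601  0.09646897] mugpx [ 0.51179456 -0.1172301   0.00981933]
top lid n [ 0.77831282 -0.1493781   0.60984862] c [0.6025379  0.04948162 0.22517496] 964 0.0013483397016352792 angle 0.9149267569014743 yaw -10.864410227488062
 lid extents fwd [0.5305828  0.62996844] lat [0.06105297 0.26129395] z [0.15925603 0.29505023]
scene lid n [-0.73618913  0.3096395   0.60178813] c [0.60438795 0.04645429 0.2331511 ] 1215 0.026038474132597973 angle 0.9250581817159218 yaw 157.18848667035266
 lid extents fwd [-0.54816459 -0.47661838] lat [-0.3702018  -0.16535281] z [0.14987619 0.24354351]
tab top pts
[[2.120e+02 2.570e+02 4.360e-01 1.500e-02 1.364e+00]
 [2.140e+02 2.400e+02 4.360e-01 1.500e-02 1.364e+00]
 [2.170e+02 2.400e+02 4.810e-01 5.300e-02 1.930e-01]
 [2.170e+02 2.410e+02 4.810e-01 5.000e-02 1.910e-01]
 [2.170e+02 2.420e+02 4.810e-01 4.600e-02 1.920e-01]
 [2.180e+02 2.340e+02 4.790e-01 7.400e-02 1.720e-01]
 [2.180e+02 2.400e+02 4.780e-01 5.300e-02 1.930e-01]
 [2.180e+02 2.410e+02 4.780e-01 5.000e-02 1.93
[... 685 characters left out ...]
1.900e-01]
 [2.210e+02 2.400e+02 4.680e-01 5.300e-02 1.920e-01]
 [2.210e+02 2.410e+02 4.680e-01 5.000e-02 1.940e-01]
 [2.210e+02 2.420e+02 4.680e-01 4.600e-02 1.950e-01]
 [2.220e+02 2.390e+02 4.650e-01 5.700e-02 1.900e-01]
 [2.220e+02 2.400e+02 4.640e-01 5.300e-02 1.920e-01]
 [2.220e+02 2.410e+02 4.640e-01 5.000e-02 1.920e-01]
 [2.220e+02 2.420e+02 4.640e-01 4.700e-02 1.910e-01]
 [2.220e+02 2.490e+02 4.360e-01 1.500e-02 1.364e+00]
 [2.220e+02 2.510e+02 4.640e-01 1.600e-02 1.720e-01]
 [2.220e+02 2.520e+02 4.640e-01 1.300e-02 1.740e-01]
 [2.240e+02 2.440e+02 4.360e-01 1.500e-02 1.364e+00]
 [2.280e+02 2.390e+02 4.360e-01 1.500e-02 1.364e+00]
 [2.290e+02 2.550e+02 4.360e-01 1.500e-02 1.364e+00]]
```

View pics/topc.png

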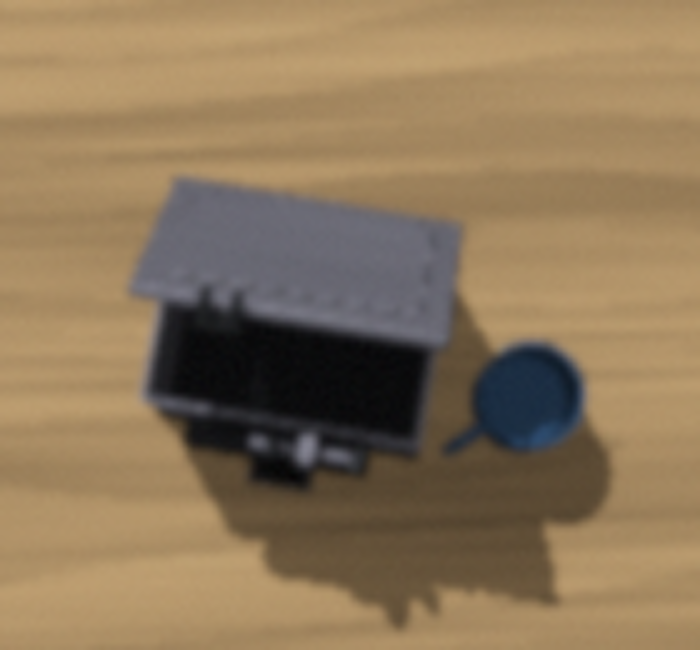

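The fit gives bin yaw ≈ -10.5° and origin ≈ (0.564, 0.056). The lid is at 0.915 rad. The tab is at (0.473, 0.051) with its top at 192 mm, so the bolt is ≈ 6 mm. These agree with the given sizes, so I raise, shut the fingers, align and approach.

```bash
python3 -m crank '[1,0,0,1,-1, 1,0,0,1,-1, 1,0,0.5,1,-1, 1,0.5,1,1,-1, 1,0.5,1,1,-1, 1,0.5,1,0,-0.35, 1,0.5,1,0,0, 1,0.5,1,0,0]' 30
python3 -m crank '[1,0.5,1,0,0, 1,0.5,1,0,0, 1,0.5,1,0,0, 1,0.5,1,0,0, 1,0.5,1,0,0, 1,0.5,1,0,0, 1,0.5,1,0,0, 1,0.5,1,0,0]'
python3 -m crank '[1,0.5,1,0,0, 1,0.5,1,0,0, 1,0.5,1,0,0, 1,0.5,1,0,0, 1,0.5,1,0,0, 1,0.5,1,0,0, 1,0,0,0,0]'
```

```text
clock: 0.77
tool_pos: [0.3021, -0.4656, 0.3565]
tool_rot: [180.0, -0.0, -10.5]
force: [0.6, 0.8, -0.3]
finger_gap: -0.0003
gripper_force: 0.0
clock: 1.43
tool_pos: [0.4018, -0.2655, 0.356]
tool_rot: [-180.0, 0.0, -10.5]
force: [0.2, 0.3, -0.3]
finger_gap: 0.0002
gripper_force: 0.0
clock: 2.02
tool_pos: [0.4784, -0.1109, 0.3561]
tool_rot: [-179.8, -0.0, -10.0]
force: [0.3, 0.8, 0.1]
finger_gap: -0.0001
gripper_force: 0.0
```

```bash
python3 -m crank '[1,0.72,1,0,0, 1,0.72,1,0,0, 1,0.72,1,0,0, 1,0.72,1,0,0, 1,0.72,1,0,0, 1,0.72,1,0,0, 1,0,0.06,0,-0.08, 1,0,0,0,0]'
python3 -m crank '[1,0,0,-0.7,0, 1,0,0,-0.7,0, 1,0,0,-0.7,0, 1,0,0,-0.5,0, 1,0,0,-0.4,0, 1,0,0,0,0]'
python3 - <<'E'
from h import *
a=grab("top")[0][120:250,170:330];b=grab("scene")[0][110:240,190:350]
cv2.imwrite("pics/ap.png",cv2.resize(np.vstack([a,b]),None,fx=2.2,fy=2.2)[...,::-1])
E
```

```text
clock: 2.68
tool_pos: [0.5846, 0.0363, 0.3553]
tool_rot: [-180.0, 0.1, -10.8]
force: [-0.0, 0.7, -0.3]
finger_gap: -0.0003
gripper_force: 0.0
clock: 3.18
tool_pos: [0.5833, 0.0333, 0.2792]
tool_rot: [179.9, 0.2, -11.1]
force: [0.1, -0.7, 0.3]
finger_gap: 0.0
gripper_force: 0.0
```

View pics/ap.png

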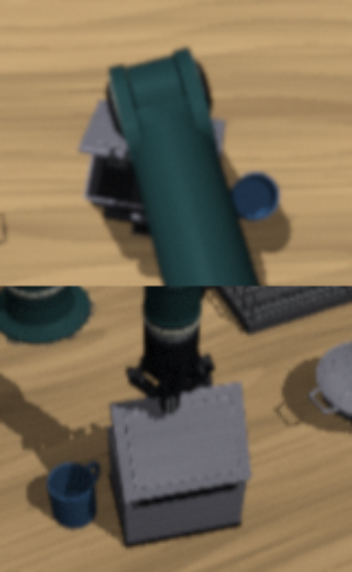

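The scene view shows the shut fingertips, at crop (168,400), just above the lid's outer face near its free edge and clear of the staple. I start pushing.

```bash
python3 -m crank '[1,0,0,-0.32,0, 1,0,0,-0.32,0, 1,0,0,-0.32,0, 1,0,0,0,0]'
python3 -m crank '[1,-0.19,0.04,-0.24,0, 1,-0.19,0.04,-0.24,0, 1,-0.19,0.04,-0.24,0, 1,-0.19,0.04,-0.24,0, 1,-0.19,0.04,-0.24,0, 1,0,0,0,0]'
python3 -m crank '[1,-0.15,0.03,-0.24,0, 1,-0.15,0.03,-0.24,0, 1,-0.15,0.03,-0.24,0, 1,-0.12,0.03,-0.24,0, 1,-0.12,0.03,-0.24,0, 1,0,0,0,0]'
```

```text
clock: 3.62
tool_pos: [0.5836, 0.0344, 0.2553]
tool_rot: [180.0, 0.2, -11.0]
force: [-0.1, -0.5, -0.8]
finger_gap: -0.0004
gripper_force: 0.0
clock: 4.12
tool_pos: [0.5591, 0.0399, 0.2259]
tool_rot: [180.0, 0.1, -11.0]
force: [-0.5, 0.5, -0.4]
finger_gap: 0.0001
gripper_force: 0.0
clock: 4.62
tool_pos: [0.5423, 0.0433, 0.1957]
tool_rot: [180.0, 0.1, -11.0]
force: [-1.1, -0.2, -1.3]
finger_gap: 0.0003
gripper_force: 0.0
```

```bash
python3 - <<'E'
from h import *
a,d,K,T=grab("scene")
P=cloud(d,K,T).reshape(-1,3)
h=np.array([.982,-.188]);l=np.array([.188,.982])
f=P[:,:2]@h-.543;g=P[:,:2]@l-.161
for lo in np.arange(-.09,.09,.02):
    m=(f>lo)&(f<lo+.02)&(g>.03)&(g<.09)&(P[:,2]<.3);print(round(lo+.01,2),np.median(P[m,2]) if m.any() else None,m.sum())
cv2.imwrite("pics/b.png",cv2.resize(a[110:240,190:350],None,fx=3,fy=3)[...,::-1])
E
```

```text
-0.08 None 0
-0.06 0.20585094927694036 42
-0.04 0.20319842373541952 83
-0.02 0.1980300932637198 111
0.0 0.19067743821059935 108
0.02 0.18412812547224577 90
0.04 0.17752341326610732 98
0.06 0.17095749225499557 104
0.08 0.08426995379333957 451
```

View pics/b.png

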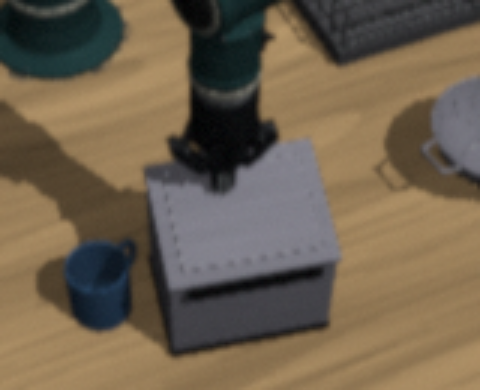

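The lid is following the fingers, which sit at about (220,185) in the crop. Its slope is now ≈ 0.32 rad, as planned, and the bin has not moved. I continue down gently.

```bash
python3 -m crank '[1,-0.05,0.01,-0.22,0, 1,-0.05,0.01,-0.22,0, 1,-0.05,0.01,-0.22,0, 1,0,0,-0.22,0, 1,0,0,-0.2,0, 1,0,0,-0.15,0, 1,0,0,0,0]'
python3 -m crank '[1,0,0,-0.12,0, 1,0,0,-0.1,0, 1,0,0,-0.1,0, 1,0,0,0,0]'
```

```text
clock: 5.25
tool_pos: [0.5395, 0.044, 0.1654]
tool_rot: [180.0, 0.1, -11.0]
force: [-0.1, 0.3, 0.7]
finger_gap: -0.0001
gripper_force: 0.0
clock: 5.58
tool_pos: [0.54, 0.0441, 0.16]
tool_rot: [180.0, -0.0, -11.0]
force: [-5.5, -0.7, 12.7]
finger_gap: -0.0001
gripper_force: 6.4
```

```bash
python3 -m crank '[1,0.03,0,-0.08,0, 1,0,0,0,0, 1,0,0,0,0, 1,0,0,0,0]'
python3 -m crank '[1,0,0,0.3,0, 1,0,0,0.8,0, 1,0,0,1,0, 1,0,0,0.9,0, 1,0,0,0,0]'
python3 - <<'E'
from h import *
h=np.array([.982,-.188]);l=np.array([.188,.982])
a,d,K,T=grab("scene")
P=cloud(d,K,T).reshape(-1,3);f=P[:,:2]@h-.543;g=P[:,:2]@l-.161
for lo in np.arange(-.09,.09,.03):
    m=(f>lo)&(f<lo+.03)&(g>.03)&(g<.09)&(P[:,2]<.3);print(round(lo+.015,3),np.median(P[m,2]) if m.any() else None)
a2,d,K,T=grab("top");P=cloud(d,K,T)[205:235,225:262].reshape(-1,3)
m=(P[:,2]>.182)&(P[:,2]<.2);print("tab",P[m].mean(0),m.sum(), P[m].min(0),P[m].max(0))
cv2.imwrite("pics/c.png",cv2.resize(np.vstack([a2[120:250,170:330],a[110:240,190:350]]),None,fx=2.2,fy=2.2)[...,::-1])
E
```

```text
clock: 5.92
tool_pos: [0.54, 0.0441, 0.1598]
tool_rot: [179.9, 0.0, -11.0]
force: [-12.8, -0.9, 27.3]
finger_gap: 0.0001
gripper_force: 13.7
clock: 6.33
tool_pos: [0.5434, 0.0445, 0.236]
tool_rot: [-179.9, -0.5, -11.0]
force: [1.4, 0.1, 0.3]
finger_gap: 0.0002
gripper_force: 0.0
-0.075 0.16100319862248857
-0.045 0.1629459229927136
-0.015 0.16345789778309316
0.015 0.16358665942607598
0.045 0.1633791321457173
0.075 0.09281797270268344<stdin>:8: RuntimeWarning: Mean of empty slice.
  ret = um.true_divide(
Traceback (most recent call last):
ValueError: zero-size array to reduction operation minimum which has no identity
```

The lid is flat at about 0.163 in every strip, so it is shut. I move beside the tab on its -y side and check from there.

```bash
python3 -m crank '[1,-0.6,-0.34,0,0, 1,-0.6,-0.34,0,0, 1,-0.6,-0.34,0,0, 1,-0.6,-0.34,0,0, 1,-0.6,-0.34,0,0, 1,-0.2,0,0,0, 1,0,0,0,0]'
python3 - <<'E'
from h import *
a,d,K,T=grab("wrist");print(K.tolist(),T.round(3).tolist());np.savez("w",im=a,d=d,K=K,T=T)
b=grab("top")[0]
cv2.imwrite("pics/w.png",np.vstack([a,cv2.resize(b[170:240,200:300],(307,215))[:, :].copy() if 0 else cv2.copyMakeBorder(cv2.resize(b[170:240,200:300],(306,214)),0,0,0,206,cv2.BORDER_CONSTANT)])[...,::-1])
E
```

```text
clock: 7.02
tool_pos: [0.4594, 0.0012, 0.2307]
tool_rot: [180.0, 0.1, -11.0]
force: [0.4, 0.3, -0.7]
finger_gap: 0.0
gripper_force: 0.0
[[297.3186396354542, 0.0, 250.35461694828533], [0.0, 297.3186396354542, 193.5956204022103], [0.0, 0.0, 1.0]] [[-0.191, -0.938, -0.288, 0.534], [-0.982, 0.183, 0.057, -0.011], [-0.0, 0.294, -0.956, 0.373], [0.0, 0.0, 0.0, 1.0]]
```

View pics/w.png

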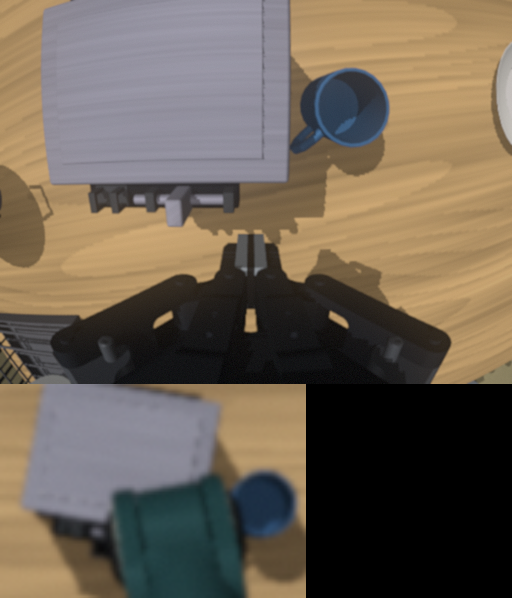

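The wrist view shows the lid shut, the tab at about (175,210) and the fingertips at (250,240). I cast the tab's ray onto its top plane.

```bash
python3 - <<'E'
from h import *
z=np.load("w.npz");K,T=z["K"],z["T"]
def ray(u,v,h):
    x,y=(u-K[0,2])/K[0,0],(v-K[1,2])/K[1,1];r=np.hypot(x,y)
    d=np.array([x/r*np.sin(r),y/r*np.sin(r),np.cos(r)]);d=T[:3,:3]@d;return T[:3,3]+d*(h-T[2,3])/d[2]
a=z["im"][180:232,160:205].astype(int)
g=a.min(-1);m=(g>150).astype(np.uint8)
n,lab,st,c=cv2.connectedComponentsWithStats(m);print(st[1:]+[160,180,0,0,0],c[1:]+[160,180])
for u,v in((167,195),(184,195),(167,222),(184,222),(175,208)):print(u,v,ray(u,v,.192).round(4))
print("lid corner",ray(289,181,.16),ray(52,184,.16));print("tip",ray(250,238,.23))
for r in g[::3]:print(*r[::2])
E
```

```text
[[161 198   4   3  10]
 [201 199   4   1   4]
 [167 203   6   6  21]
 [169 216   4   3   7]
 [169 220   1   1   1]] [[162.3        198.8       ]
 [202.5        199.        ]
 [168.80952381 205.04761905]
 [170.57142857 217.        ]
 [169.         220.        ]]
167 195 [0.4885 0.0533 0.192 ]
184 195 [0.4863 0.0419 0.192 ]
167 222 [0.4701 0.0587 0.192 ]
184 222 [0.468  0.0469 0.192 ]
175 208 [0.4788 0.0503 0.192 ]
lid corner [ 0.47350121 -0.02884213  0.16      ] [0.51124176 0.17020756 0.16      ]
tip [0.46625804 0.00206787 0.23      ]
140 139 139 138 138 138 137 137 136 137 137 135 136 136 136 135 136 135 137 136 134 135 135
81 80 81 78 78 79 77 77 77 75 75 74 73 74 72 73 72 71 72 71 71 70 69
52 49 49 48 48 47 49 51 63 75 76 76 75 73 68 54 47 49 48 48 46 48 48
49 49 50 52 50 50 52 73 88 90 88 89 85 80 69 56 48 48 48 48 49 50 49
48 47 46 49 51 55 80 91 90 90 87 87 80 67 61 59 48 44 46 45 50 49 47
95 108 109 110 102 92 89 90 89 90 88 80 68 60 59 67 68 81 103 108 108 109 109
144 154 152 131 98 92 92 91 90 88 78 66 60 60 60 77 89 86 108 137 146 149 149
135 141 140 142 141 138 139 137 138 
[... 176 characters left out ...]
 60 56 50 49 49 49 48 48
107 108 110 143 148 147 146 146 147 143 120 74 61 61 59 61 69 72 71 74 70 74 73
108 108 108 139 148 149 147 149 149 145 121 78 59 60 59 68 70 71 70 72 70 72 74
108 107 108 135 149 151 151 147 145 143 125 83 60 59 76 82 79 72 73 72 74 74 74
105 104 103 127 149 150 149 146 144 143 127 84 57 84 112 112 111 83 77 77 75 76 75
104 106 109 120 145 148 147 146 140 139 127 85 75 112 115 116 116 99 79 78 75 78 75
115 117 118 120 140 138 135 134 131 131 126 101 107 116 116 115 115 115 101 75 74 74 74
121 118 120 118 118 115 117 114 114 114 113 113 114 112 111 112 111 112 114 108 95 79 79
114 115 114 113 114 113 113 112 114 113 114 113 114 114 115 114 114 113 114 114 115 115 114
```

Tab top ≈ (0.475, 0.0525), matching the top-view estimate. I descend beside it to z ≈ 0.178 and slide towards +y.

```bash
python3 -m crank '[1,0.16,-0.03,-0.6,0, 1,0,0,-0.6,0, 1,0,0,-0.6,0, 1,0,0,-0.3,0, 1,0,0,0,0]'
python3 -m crank '[1,0.08,0.4,0,0, 1,0.08,0.4,0,0, 1,0.05,0.25,0,0, 1,0.03,0.16,0,0, 1,0,0,0,0]'
```

```text
clock: 7.53
tool_pos: [0.4641, 0.0014, 0.1773]
tool_rot: [-180.0, 0.2, -10.9]
force: [-0.3, -0.4, 0.8]
finger_gap: 0.0001
gripper_force: 0.0
clock: 7.95
tool_pos: [0.4713, 0.0325, 0.1797]
tool_rot: [-180.0, -0.1, -10.9]
force: [-0.5, -0.7, -0.4]
finger_gap: 0.0002
gripper_force: 0.0
```

```bash
python3 -m crank '[1,0.03,0.16,0,0, 1,0.03,0.16,0,0, 1,0.03,0.16,0,0, 1,0.03,0.16,0,0]'
python3 -m crank '[1,0.03,0.16,0,0, 1,0.03,0.16,0,0, 1,0.02,0.1,0,0]'
python3 -m crank '[1,0.02,0.08,0,0, 1,0.02,0.08,0,0]'
```

```text
clock: 8.28
tool_pos: [0.4739, 0.047, 0.1792]
tool_rot: [180.0, -0.0, -11.0]
force: [-0.8, -1.4, 2.0]
finger_gap: 0.0001
gripper_force: 1.1
clock: 8.53
tool_pos: [0.4759, 0.0581, 0.1791]
tool_rot: [-180.0, -0.0, -11.0]
force: [0.2, -2.0, 1.8]
finger_gap: 0.0001
gripper_force: 1.0
clock: 8.7
tool_pos: [0.4766, 0.0618, 0.179]
tool_rot: [180.0, 0.0, -11.0]
force: [0.0, -1.3, 2.4]
finger_gap: -0.0
gripper_force: 1.0
```

```bash
python3 -m crank '[1,0.02,0.08,0,0]'
python3 -m crank '[1,0.02,0.08,0,0]'
python3 -m crank '[1,0.01,0.06,0,0]'
```

```text
clock: 8.78
tool_pos: [0.4769, 0.0637, 0.1789]
tool_rot: [180.0, 0.0, -11.0]
force: [-0.1, -1.0, 1.6]
finger_gap: -0.0003
gripper_force: 1.0
clock: 8.87
tool_pos: [0.4774, 0.0657, 0.1789]
tool_rot: [180.0, 0.0, -11.0]
force: [-1.1, -3.6, 2.6]
finger_gap: 0.0001
gripper_force: 2.4
clock: 8.95
tool_pos: [0.4774, 0.0658, 0.1789]
tool_rot: [179.8, 0.1, -11.0]
force: [-1.7, -8.7, 5.1]
finger_gap: -0.0002
gripper_force: 4.5
```

The force rises and the motion stops at the predicted end stop. I hold, back off and check.

```bash
python3 -m crank '[1,0,0,0,0, 1,0,0,0,0, 1,0,0,0,0]'
python3 -m crank '[1,-0.06,-0.3,0,0, 1,-0.1,-0.6,0,0, 1,-0.1,-0.7,0,0, 1,0,0,1,0, 1,0,0,1,0, 1,0,0,0.6,0, 1,0,0,0,0]'
python3 - <<'E'
from h import *
a=grab("wrist")[0];b=grab("scene")[0]
cv2.imwrite("pics/e.png",np.vstack([a[:300],cv2.copyMakeBorder(cv2.resize(b[130:230,200:350],(450,300)),0,0,0,62,cv2.BORDER_CONSTANT)])[...,::-1])
E
```

```text
clock: 9.2
tool_pos: [0.4774, 0.0657, 0.1789]
tool_rot: [179.9, 0.1, -11.1]
force: [-1.9, -4.9, 4.3]
finger_gap: -0.0004
gripper_force: 2.9
clock: 9.78
tool_pos: [0.4733, 0.0276, 0.2471]
tool_rot: [-179.9, -0.3, -11.0]
force: [1.1, 0.9, 0.5]
finger_gap: -0.0
gripper_force: 0.0
```

View pics/e.png

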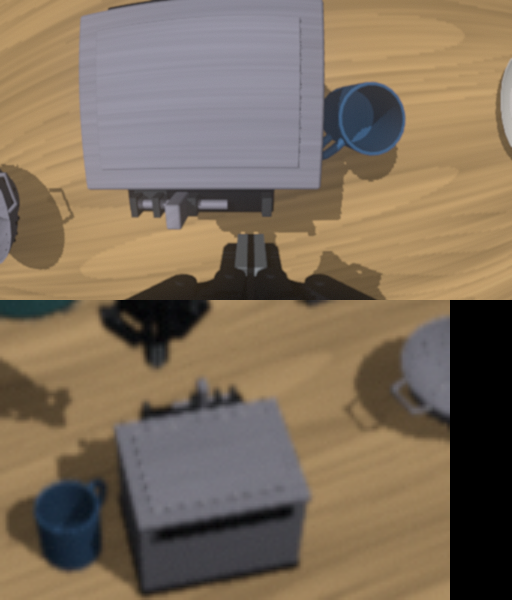

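The lid is shut and the mug is unmoved. The tab is at about (174,207) against the bracket. I measure the bolt travel relative to the lid corners.

```bash
python3 - <<'E'
from h import *
a,d,K,T=grab("wrist")
def ray(u,v,h):
    x,y=(u-K[0,2])/K[0,0],(v-K[1,2])/K[1,1];r=np.hypot(x,y)
    e=np.array([x/r*np.sin(r),y/r*np.sin(r),np.cos(r)]);e=T[:3,:3]@e;return T[:3,3]+e*(h-T[2,3])/e[2]
g=a.min(-1).astype(int)
for r in range(196,232,4):print(r,*g[r,158:200:2])
print("lid row184",[ (c,g[180,c]) for c in list(range(78,96,2))+list(range(316,328,2))])
l=np.array([.188,.982])
L=ray(88,187,.16);R=ray(323,187,.16)
mid=(L+R)/2;print("corners",L,R,np.linalg.norm(L-R))
h=np.array([.982,-.188]);bin_=mid[:2]+.078*h;print("bin",bin_)
for u in(166,168,174,180,182):p=ray(u,215,.192);print(u,p.round(4),"bolt",(p[:2]-bin_)@l+.028)
E
```

```text
196 50 55 59 54 50 67 87 89 87 86 86 81 66 58 61 62 61 59 50 48 47
200 78 79 85 108 99 90 89 89 87 84 74 64 59 58 65 72 76 72 58 69 90
204 88 98 130 132 129 126 127 127 123 93 63 59 60 59 58 60 61 66 60 86 114
208 52 51 106 149 148 149 146 143 140 110 70 61 61 60 57 58 58 58 53 50 58
212 50 64 118 148 146 142 143 144 141 118 74 59 60 58 56 55 55 55 53 57 71
216 91 107 109 138 145 147 145 144 142 122 78 61 60 64 97 103 101 100 100 87 70
220 108 109 109 146 147 148 144 141 140 126 83 56 67 99 104 101 99 100 103 103 107
224 105 103 103 130 146 146 143 140 136 128 86 72 100 106 105 108 110 110 113 112 111
228 101 101 100 104 113 113 116 118 119 115 107 112 116 118 116 115 113 115 114 115 114
lid row184 [(78, np.int64(99)), (80, np.int64(97)), (82, np.int64(106)), (84, np.int64(143)), (86, np.int64(145)), (88, np.int64(145)), (90, np.int64(145)), (92, np.int64(147)), (94, np.int64(147)), (316, np.int64(138)), (318, np.int64(124)), (320, np.int64(88)), (322, np.int64(67)), (324, np.int64(71)), (326, np.int64(66))]
corners [0.50905125 0.16603492 0.16      ] [ 0.47024611 -0.03089967  0.16      ] 0.20072137680184488
bin [0.56624468 0.05290362]
166 [0.4814 0.088  0.192 ] bolt 0.046558911285142016
168 [0.4811 0.0866 0.192 ] bolt 0.04504523969627278
174 [0.4803 0.0821 0.192 ] bolt 0.04053917224063486
180 [0.4795 0.0777 0.192 ] bolt 0.03608194931851131
182 [0.4793 0.0763 0.192 ] bolt 0.03460628864097001
```

```bash
python3 -c "
from cell import *
print(close_job())"
```

```text
the job is handed in; nothing more can be done
None
```

The job is handed in: the lid measured flat shut, the bolt measured about 40 mm (±3 mm) at its end stop, and in the pictures the bin shifted only a few mm and the mug looks unmoved; I did not re-measure the plate or colander, and no verdict came back.

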